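# Check a sensor housing's blind bore with the depth rod and sort it

## Task

Take the depth rod from its blue stand, lower it into the bore of the housing in the aluminium nest until it bottoms, and rest it there with light pressure for a moment (a hard push would mar the seat) to read how far it went in. Put the rod back in its stand, then stand the housing upright in the free pocket of the blue tray if the bore is at least 40 mm deep (the red ring on the rod reaches the housing's face), or upright in the red reject bin if it is shallower. Leave everything else where it is.

Things in the scene. Friction and masses are not known exactly. Their poses are not given: they have to be found in the camera images.
- housing: the housing to check: black plastic, 70 mm high, standing in the nest, 90 g; a round foot 40 mm across and 10 mm high, above it a barrel 33 mm across, and a connector stub 13 mm wide on its +x side that reaches 31 mm out from the axis, 40 to 56 mm above the underside. Origin: centre of the underside; z up the bore. It stands loose in the nest with 2 mm play all round
- housing_center (a point): on the housing's axis, half-way up (35 mm above its underside); grip the barrel here across the housing's y axis, clear of the connector
- bore_mouth (a point): centre of the bore's mouth in the housing's grey top face, 70 mm above its underside; axes as the housing's. The bore is blind, 12 mm across, runs straight down along the axis, and its flat floor lies somewhere between 25 and 55 mm below the face: the depth cannot be told from outside and is to be felt with the rod. The floor does not give; touch down at 10 mm/s or slower (faster knocks hard); 3 to 6 N on it is plenty, and over 18 N mars it
- rod_handle (a point): centre of the depth rod's grey knurled handle, which is 20 mm across and 50 mm long, upright at the start; z points up along the rod. The whole gauge weighs 110 g; the handle's centre is 95 mm above the tip
- rod_tip (a point): lower end of the depth rod: a round steel rod 10 mm across, 70 mm long below the handle, its tip tapered over the last 2.5 mm to 6 mm across. A red ring runs round it from 40 to 44 mm above the tip. At the start the tip stands on the floor of the stand's hole, 8 mm above the table
- stand_mouth (a point): centre of the mouth of the hole in the top of the rod's blue stand, a fixed block 60 x 60 x 50 mm; the hole is 13.5 mm across and 42 mm deep, its floor 8 mm above the table
- nest_floor (a point): centre of the floor of the aluminium nest's round recess, 12 mm above the table; the nest is a fixed plate 90 x 90 x 18 mm, its recess 44 mm across and 6 mm deep
- tray_pocket (a point): centre of the floor of the free pocket of the blue tray, 7 mm above the table; the pocket is 49 mm across and 7 mm deep, at the -x end of the tray, a fixed plate 270 x 100 x 14 mm that is long along its x axis; the other two pockets, 85 and 170 mm farther along its +x, hold good housings
- bin: red reject bin, a fixed open box 150 x 150 x 45 mm with walls and floor 4 mm thick; origin at the centre of its underside
- good1_center (a point): middle of a housing of the same kind in the tray's middle pocket, to be left alone
- good2_center (a point): middle of a housing of the same kind in the tray's far pocket, to be left alone
- spare_center (a point): middle of a housing of the same kind lying on the mat, to be left alone
- bell: loose aluminium sealing bell with a brass nipple, 68 mm across and 96 mm high, origin at the centre of its underside, to be left alone
- seal: green seal ring, 38 mm across and 8 mm high, origin at the centre of its underside, to be left alone
- driver: red-handled screwdriver 170 mm long lying along its x axis, 26 mm high, origin at its middle on the mat, to be left alone
Things that resemble listed ones, but are neither listed nor needed, are in the scene too. What is shaped like the part that bears rod_handle but turquoise or yellow is not meant. Of the things that look like the part that bears stand_mouth, take the one that is farthest to the robot's right at the start.

How it is judged:
By the outcome, as a careful person would: the job done as asked, in the order asked, and still so for the second after the job is handed in, with the robot touching nothing.
It also fails if it takes over 69 s, if anything falls off the work surface, if the arm or the gripper's body presses on something with over 40 N, if the wrist force passes 120 N, or if a joint passes its speed limit or range.

## Robot

A 6-joint arm with a two-finger parallel gripper is mounted at the origin on the work surface. World frame = base frame: x ahead of the robot, y to its left, z up, the work surface at z = 0. Lengths are in m, angles in rad, forces in N, time in s.
With the tool pointing down it reaches from about 0.325 to 0.85 m from the base axis. Payload 15.5 kg.
Tool frame: the origin (TCP) lies midway between the tips of the shut fingers; the grasp point (between the pads) lies 19 mm behind it; z points along the fingers, y is the line along which they close (so a half turn about z gives the same grasp; the last joint's range is limited). The gripper opens to 91 mm and grips with 3 to 60 N. Pads are 32 mm wide; open, the fingers measure 118 mm over their backs; the gripper's body (76 mm by 178 mm) begins 60 mm behind the grasp point.
Start: joints at [-1.317, 0.494, 1.345, -0, 1.302, -0.096], TCP at [0.214, -0.587, 0.214] pointing down, gripper open.
Joint ranges: [-2.91, 2.91], [-0.82, 2.16], [0.22, 2.67], [-1.22, 4.37], [0.12, 2.79], [-3.08, 3.08]. Speed limits (rad/s): [1.89, 1.89, 2.57, 3.01, 3.01, 3.01].

## Interface

Orientations are given as a unit quaternion [w, x, y, z].
In Python, from rig import bot gives the robot as it stands.
- The arm moves only by the tool arm_command, never from a script. Its arguments are lists of equal length, an entry for each row: "jaw": the finger opening in mm, from 0 to 91.2; "travel": the shift along the tool's x, y, z in mm, a list of three; "turn": the turn, a rotation vector about the tool's x, y, z in degrees, a list of three. A call has 1 to 12 rows; each row is the pose to reach, as a shift and turn from the pose commanded when the call began, along the tool's axes at that moment; what a row does not reach only later rows make up. A row lasts 1/10 s, in which the tool goes at most 50 mm and 8.59 degrees, less where a joint would pass 70% of its speed; a pose out of reach is approached as far as the arm can. A call with a gripper value outside its range is refused whole. The fingers move at their own pace and stop on an object; "newtons" is the grip in N (left out, the last holds). Time passes only in rows, so rows that repeat a pose let the fingers close. It gives the time, the measured TCP pose, the force, the opening and the grip force at its end, in the units of the state.
- bot.observe(): the state, without advancing time (a new reading comes with each control period).
- bot.read_camera(name): name is "scene" or "top" or "wrist"; returns a dict with "image" (480x640x3 uint8, blue, green, red), "depth" (480x640 float32, m along the optical axis (not along the pixel's ray), 0 where there is no reading), "fx", "fy", "cx", "cy" (pixels), "R" (3x3) and "t" (3): a world point X has camera coordinates R X + t; the wrist camera has in their place "hand_eye" (4x4, takes a point from camera to tool coordinates, whose origin is the TCP and whose axes are the flange's). Camera axes: x right, y down, z forward; pixel columns grow to the right and rows downward; lengths in m; the calibration is good to about 2 mm. A picture is of the moment at which its call begins: read the wrist's pose just before it.
- bot.close_job(): hands the job in; it is judged then, once.
The state is a dict: "time": time; "joint_pos": joint angles; "joint_vel": joint speeds; "tau": joint torques, N m; "position": TCP position; "ee_rot": TCP orientation; "wrist_force": force on the tool from outside, world axes, zero at the start; "moment": the same for the moment, N m; "gripper_width": finger opening in m; "grip_force": force on a finger pad.
Only numpy, scipy, OpenCV 4.12 (cv2) and the standard library are available. Lean on these libraries where they do the work, as an engineer would, in place of code of your own. Each camera call takes 0.05 s, during which the arm holds its last target. There are 200 camera calls.

## Working session

There is one attempt and no reset: what is moved stays moved. The work goes in short steps, Python scripts to look and compute and a tool call to move; the robot and the scene stay as the last step left them, time stands still between calls to the robot, and variables do not carry over. Pictures are saved under pics/ and viewed, at most 10 in all, crops included, and the job is handed in when it is done.

Besides the shell and the picture viewer there is one more tool, called as a command line: name --argument value ..., lists and objects as JSON in quotes. arm_command: Moves the arm, as the interface text tells. Its arguments: {"type":"object","properties":{"jaw":{"type":"array","items":{"type":"number"}},"travel":{"type":"array","items":{"type":"array","items":{"type":"number"}}},"turn":{"type":"array","items":{"type":"array","items":{"type":"number"}}},"newtons":{"type":"number"}},"required":["jaw","travel","turn"]}

```bash
mkdir -p pics; cat > h.py <<'E'
import numpy as np,cv2
from rig import bot
from scipy.spatial.transform import Rotation as Ro
def pose():
    s=bot.observe(); q=s["ee_rot"]; return np.array(s["position"]),Ro.from_quat([q[1],q[2],q[3],q[0]]).as_matrix(),s
def cloud(name):
    if name=="wrist": p,R,s=pose()
    c=bot.read_camera(name); d=c["depth"].astype(float)
    v,u=np.mgrid[:480,:640]
    X=np.stack([(u-c["cx"])/c["fx"]*d,(v-c["cy"])/c["fy"]*d,d],-1)
    if name=="wrist":
        H=np.array(c["hand_eye"]); W=(X@H[:3,:3].T+H[:3,3])@R.T+p
    else: W=(X-np.array(c["t"]))@np.array(c["R"])
    W[d==0]=np.nan
    return c["image"],W
E
python3 - <<'E'
from h import *
for n in ("scene","top"):
    im,W=cloud(n); cv2.imwrite(f"pics/{n}0.png",im); np.savez(f"{n}0.npz",im=im,W=W)
p,R,s=pose(); print(p,R.round(3),s["joint_pos"],s["time"],s["wrist_force"])
E
```

```text
[ 0.2135168  -0.58702402  0.21338454] [[ 0.94   0.342 -0.   ]
 [ 0.342 -0.94   0.001]
 [ 0.    -0.001 -1.   ]] [-1.31751476e+00  4.94144879e-01  1.34606487e+00  2.01952549e-05
  1.30252739e+00 -9.55092766e-02] 0.1 [-0.39463192 -0.44489676 -0.59952787]
```

View pics/top0.png

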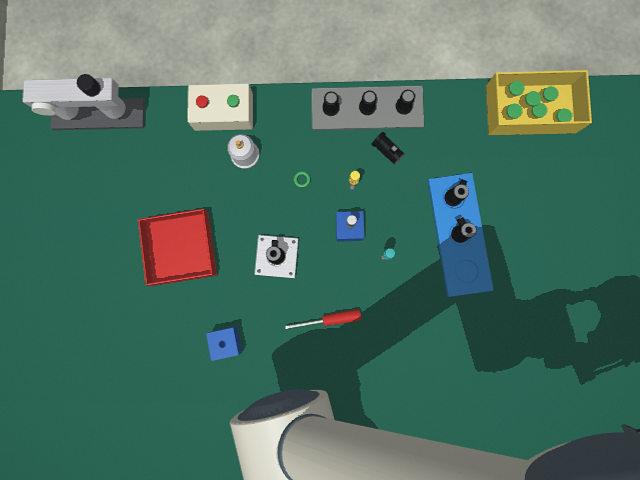

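View pics/scene0.png

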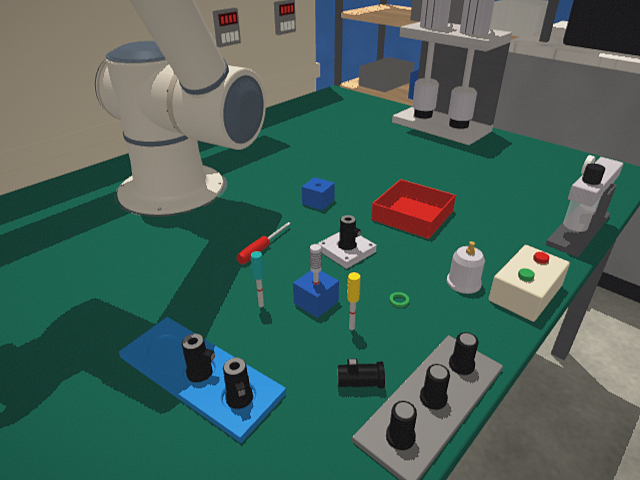

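The top view shows the following:
- **Rod candidates:** the grey handle is at (351,220). The turquoise (389,254) and yellow (354,178) ones are decoys.
- **Stands:** (350,225) holds the grey rod, and (223,344) is empty. The first is farther to the robot's right (image right = -y), so I choose it.
- **Housing:** it stands in the nest at (276,254). The others, at (457,192), (463,231), (388,148) and the grey rack, are to be left alone.
- **Free pocket:** (467,271). **Bin:** (177,247).

```bash
python3 - <<'E'
from h import *
D={n:np.load(n+"0.npz") for n in("top","scene")}
T=D["top"];W=T["W"];im=T["im"]
def P(m,name): 
    q=W[m]; print(name,len(q),q.mean(0).round(4),"med",np.median(q,0).round(4),"mid",((np.percentile(q,2,0)+np.percentile(q,98,0))/2).round(4), "ext",(np.percentile(q,98,0)-np.percentile(q,2,0)).round(4))
def box(u0,u1,v0,v1,z0,z1):
    m=np.zeros(W.shape[:2],bool); m[v0:v1,u0:u1]=1
    return m&(W[...,2]>z0)&(W[...,2]<z1)
P(box(335,366,208,243,.122,.135),"rodtop")
m=box(330,370,203,246,.044,.056);P(m,"standtop")
def rect(m,n):
    r=cv2.minAreaRect(W[m][:,:2].astype(np.float32)*1000);print(n,r)
rect(m,"stand")
P(box(260,290,238,270,.077,.088),"housing top")
m=box(250,302,230,282,.013,.023);P(m,"nest");rect(m,"nest")
m=box(425,498,168,300,.009,.019);P(m,"tray");rect(m,"tray")
m=box(135,220,205,290,.035,.05);rect(m,"bin")
P(box(262,296,232,270,.048,.072),"stub")
P(box(443,475,180,208,.077-.005,.09),"good2");P(box(452,480,218,243,.072,.09),"good1")
P(box(380,396,246,262,.08,.2),"turq");P(box(346,360,168,186,.08,.2),"yel")
P(box(460,475,265,278,-.01,.02),"pocket")
# scene cross-check
W=D["scene"]["W"]
P(box(308,324,240,260,.122,.135),"S rodtop");P(box(335,360,210,232,.077,.088),"S housing top")
a=cv2.resize(im[195:305,240:400],None,fx=4,fy=4,interpolation=cv2.INTER_CUBIC)
b=cv2.resize(D["scene"]["im"][205:325,240:380],None,fx=4,fy=4,interpolation=cv2.INTER_CUBIC)[:440,:]
cv2.imwrite("pics/crop.png",cv2.resize(np.hstack([a,b]),None,fx=.66,fy=.66))
E
```

```text
rodtop 77 [ 0.5991 -0.0738  0.127 ] med [ 0.5986 -0.0743  0.1273] mid [ 0.5994 -0.0737  0.1269] ext [0.0182 0.0183 0.0082]
standtop 635 [ 0.5982 -0.0737  0.0489] med [ 0.5956 -0.0718  0.0489] mid [ 0.5993 -0.0742  0.0489] ext [0.0581 0.0576 0.0081]
stand ((599.5354614257812, -74.2038803100586), (59.995819091796875, 60.244930267333984), 1.233634114265442)
housing top 158 [0.5363 0.0914 0.0811] med [0.5359 0.092  0.0813] mid [0.5369 0.0919 0.0812] ext [0.0298 0.0295 0.0073]
nest 1239 [0.5336 0.0908 0.0171] med [0.5307 0.0874 0.017 ] mid [0.5349 0.0914 0.0174] ext [0.0887 0.0887 0.0078]
nest ((535.4918823242188, 91.9862060546875), (90.38679504394531, 89.81021881103516), 84.34832763671875)
tray 4102 [ 0.5758 -0.3224  0.0132] med [ 0.5678 -0.3185  0.0132] mid [ 0.5803 -0.3238  0.0135] ext [0.2606 0.1135 0.008 ]
tray ((580.7113647460938, -323.43463134765625), (270.01446533203125, 102.65747833251953), 7.3861083984375)
bin ((558.1751098632812, 315.9526062011719), (150.76951599121094, 152.11814880371094), 8.65489387512207)
stub 68 [0.5483 0.0873 0.0633] med [0.5555 0.0875 0.0656] mid [0.5436 
[... 200 characters left out ...]
 med [ 0.5805 -0.3237  0.0761] mid [ 0.5805 -0.3235  0.0761] ext [0.0298 0.0295 0.0067]
turq 95 [ 0.5299 -0.1491  0.1149] med [ 0.5302 -0.1489  0.1182] mid [ 0.53   -0.15    0.1053] ext [0.0177 0.0181 0.0347]
yel 109 [ 0.6913 -0.0825  0.1123] med [ 0.6899 -0.0828  0.1175] mid [ 0.6931 -0.0825  0.1037] ext [0.0187 0.0181 0.0379]
pocket 194 [ 0.4965 -0.3367  0.0064] med [ 0.4964 -0.3361  0.0062] mid [ 0.4965 -0.3367  0.0069] ext [0.0271 0.0322 0.0094]
S rodtop 79 [ 0.5983 -0.075   0.1271] med [ 0.5986 -0.0755  0.1275] mid [ 0.5978 -0.0742  0.1263] ext [0.0175 0.0174 0.0066]
S housing top 122 [0.5349 0.0903 0.0812] med [0.5346 0.09   0.0816] mid [0.5345 0.0912 0.0806] ext [0.0297 0.0301 0.0057]
```

View pics/crop.png

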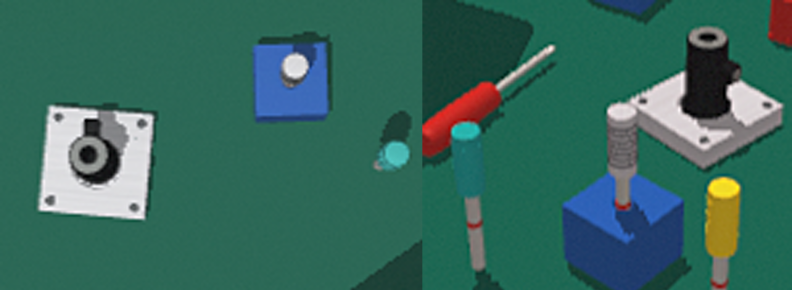

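Stand, rod, nest and tray measurements agree with the given sizes (heights read about 0.8 mm low), and the crop confirms the grey rod is in its stand. Next I go above the rod.

```bash
cat >> h.py <<'E'
def go(x,y,z,yaw,P0=None,R0=None):
    """rows' travel (mm) and turn (deg) to a tool-down pose"""
    p,R,s=pose(); P0=p if P0 is None else P0; R0=R if R0 is None else R0
    a=np.radians(yaw); c,n=np.cos(a),np.sin(a); Rt=np.array([[c,n,0],[n,-c,0],[0,0,-1]])
    print("travel",(R0.T@(np.array([x,y,z])-P0)*1000).round(1),"turn",np.degrees(Ro.from_matrix(R0.T@Rt).as_rotvec()).round(2),"q",np.round(s["joint_pos"],2),"t",s["time"])
E
python3 - <<'E'
from h import *
go(.5993,-.074,.20,0)
c=bot.read_camera("wrist");print(np.array(c["hand_eye"]).round(3),c["fx"])
E
```

```text
travel [ 537.9 -350.3   13.9] turn [-0.07  0.   19.98] q [-1.32  0.49  1.35  0.    1.3  -0.1 ] t 0.1
[[-0.    -0.968 -0.25   0.069]
 [ 1.    -0.    -0.    -0.   ]
 [ 0.    -0.25   0.968 -0.169]
 [ 0.     0.     0.     1.   ]] 400.96305707412245
```

arm_command --jaw '[60,60,60,60,60,60,60,60,60,60,60,60]' --travel '[[538,-350,14],[538,-350,14],[538,-350,14],[538,-350,14],[538,-350,14],[538,-350,14],[538,-350,14],[538,-350,14],[538,-350,14],[538,-350,14],[538,-350,14],[538,-350,14]]' --turn '[[0,0,20],[0,0,20],[0,0,20],[0,0,20],[0,0,20],[0,0,20],[0,0,20],[0,0,20],[0,0,20],[0,0,20],[0,0,20],[0,0,20]]'

```text
time: 1.35
position: [0.573, -0.1091, 0.2008]
ee_rot: [0.0, 1.0, -0.0, -0.0]
wrist_force: [-0.1, -0.9, 0.3]
gripper_width: 0.0601
grip_force: 0.0
```

```bash
python3 -c "
from h import *
go(.5993,-.074,.20,0)"
```

```text
travel [ 26.2 -35.1   0.8] turn [ 0.    0.01 -0.01] q [-0.29  0.45  1.47 -0.    1.23  1.28] t 1.35
```

arm_command --jaw '[60,60,60,60]' --travel '[[26,-35,0],[26,-35,0],[26,-35,0],[26,-35,0]]' --turn '[[0,0,0],[0,0,0],[0,0,0],[0,0,0]]'

```text
time: 1.75
position: [0.5976, -0.0766, 0.2007]
ee_rot: [0.0, 1.0, -0.0, -0.0]
wrist_force: [-0.1, -0.0, 0.0]
gripper_width: 0.0596
grip_force: 0.0
```

```bash
python3 - <<'E'
from h import *
im,W=cloud("wrist"); cv2.imwrite("pics/w1.png",im); np.savez("w1.npz",im=im,W=W)
p,R,s=pose();print(p)
m=(W[...,2]>.118)&(W[...,2]<.14)&(np.hypot(W[...,0]-.599,W[...,1]+.074)<.025)
q=W[m];print(len(q),np.median(q,0),((q.min(0)+q.max(0))/2),np.ptp(q,0))
m=(W[...,2]>.042)&(W[...,2]<.058)&(np.hypot(W[...,0]-.599,W[...,1]+.074)<.05)
print(cv2.minAreaRect(W[m][:,:2].astype(np.float32)*1000),W[m][:,2].mean())
go(.5993,-.074,.20,0)
E
```

```text
[ 0.59753715 -0.07691616  0.20082922]
803 [ 0.59774385 -0.07213254  0.12610884] [ 0.59657555 -0.07229742  0.12318053] [0.01977712 0.02014265 0.00993737]
((596.2085571289062, -72.15229034423828), (60.559234619140625, 59.78466796875), 0.9500129222869873) 0.04825265514629739
travel [ 1.8 -2.9  0.8] turn [ 0.    0.03 -0.07] q [-0.23  0.47  1.42 -0.    1.25  1.35] t 1.8
```

View pics/w1.png

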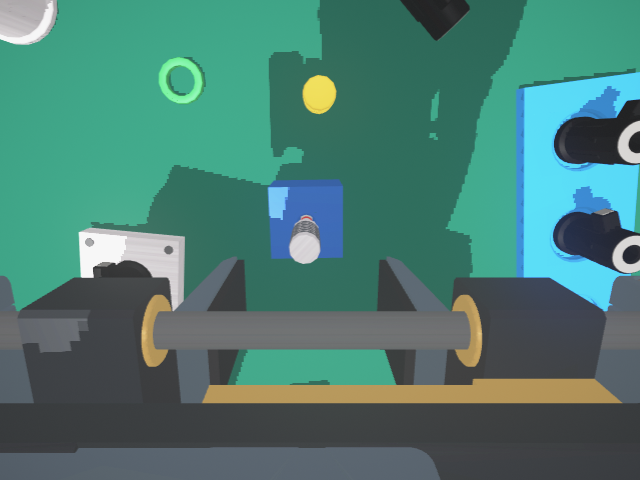

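Wrist view: grey handle top at (305,248) on its stand at (305,220), clear between the fingers. The wrist reads (0.5966, -0.0722) and the top camera (0.5994, -0.0739), so I use about (0.598, -0.0735). Descend and grip.

arm_command --jaw '[60,60,60,60,60,60]' --travel '[[0.5,-3.5,20],[0.5,-3.5,50],[0.5,-3.5,80],[0.5,-3.5,105],[0.5,-3.5,117],[0.5,-3.5,117]]' --turn '[[0,0,0],[0,0,0],[0,0,0],[0,0,0],[0,0,0],[0,0,0]]'

```text
time: 2.4
position: [0.5976, -0.0731, 0.0828]
ee_rot: [-0.0, 1.0, -0.001, -0.001]
wrist_force: [0.1, -0.1, 0.4]
gripper_width: 0.0599
grip_force: 0.0
```

arm_command --jaw '[30,30,20,14,14,14,14]' --newtons 15 --travel '[[0,0,0],[0,0,0],[0,0,0],[0,0,0],[0,0,0],[0,0,0],[0,0,0]]' --turn '[[0,0,0],[0,0,0],[0,0,0],[0,0,0],[0,0,0],[0,0,0],[0,0,0]]'

```text
time: 3.1
position: [0.5988, -0.0725, 0.0841]
ee_rot: [0.0, 1.0, -0.0, 0.0]
wrist_force: [0.2, -0.8, 4.1]
gripper_width: 0.0195
grip_force: 15.0
```

arm_command --jaw '[14,14,14,14,14,14,14,14,14,14,14,14]' --travel '[[0,0,-8],[0,0,-25],[0,0,-50],[0,0,-80],[0,0,-110],[-20,-30,-110],[-50,-70,-110],[-80,-110,-110],[-100,-150,-110],[-108,-164,-110],[-108,-164,-110],[-108,-164,-110]]' --turn '[[0,0,0],[0,0,0],[0,0,0],[0,0,0],[0,0,0],[0,0,0],[0,0,0],[0,0,0],[0,0,0],[0,0,0],[0,0,0],[0,0,0]]'

```text
time: 4.3
position: [0.4913, 0.0912, 0.1943]
ee_rot: [0.0, 1.0, 0.0, 0.0]
wrist_force: [-0.0, -0.7, -0.6]
gripper_width: 0.02
grip_force: 15.0
```

```bash
python3 - <<'E'
from h import *
im,W=cloud("wrist"); cv2.imwrite("pics/w2.png",im); np.savez("w2.npz",im=im,W=W)
p,R,s=pose();print(p,s["wrist_force"],s["grip_force"],s["gripper_width"])
r=np.hypot(W[...,0]-.5355,W[...,1]-.0915)
m=(W[...,2]>.076)&(W[...,2]<.09)&(r<.03)
q=W[m];print(len(q),np.median(q,0),((q.min(0)+q.max(0))/2),np.ptp(q,0),cv2.minEnclosingCircle(q[:,:2].astype(np.float32)*1000))
m=(W[...,2]>.01)&(W[...,2]<.024)&(r<.075)
print(cv2.minAreaRect(W[m][:,:2].astype(np.float32)*1000),W[m][:,2].mean())
L=(W-p)@R; m=(np.abs(L[...,0])<.03)&(np.abs(L[...,1])<.015)&(L[...,2]<-.035)&(L[...,2]>-.06)
q=L[m];print("rod top in tool",len(q),(q.min(0)+q.max(0))/2,np.median(q,0),np.ptp(q,0))
E
```

```text
[0.49149151 0.09081568 0.19415923] [ 0.92739555 -0.02656177 -0.8817253 ] 14.996415227651596 0.019394702383551416
1503 [0.53361471 0.09343757 0.08047174] [0.53313345 0.0934781  0.07957777] [0.03224877 0.03252889 0.00659941] ((533.1578369140625, 93.37200164794922), 16.489290237426758)
((531.910400390625, 93.74055480957031), (90.2613525390625, 90.14533233642578), 84.44821166992188) 0.016337054787600083
rod top in tool 2742 [ 1.04252838e-04 -1.20293255e-05 -4.74736343e-02] [-4.15122096e-03 -6.78833805e-05 -4.58208827e-02] [0.03440736 0.02997303 0.02494706]
```

View pics/w2.png

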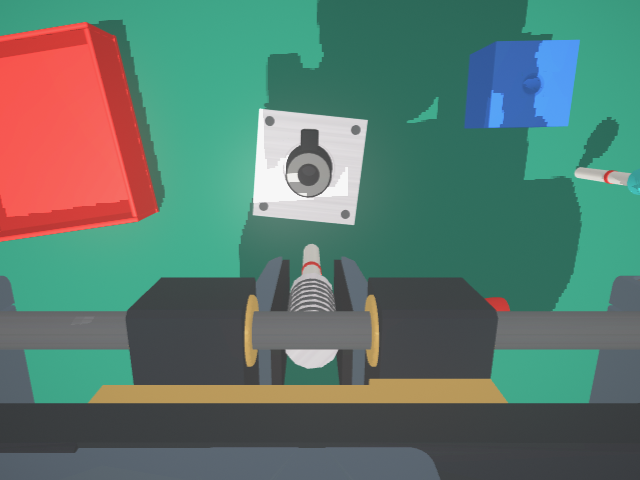

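Wrist view: bore at (309,172), rod tip at (312,250) hanging clear, and the stand's hole at (531,84). I'll measure the tip against the bore in this same picture.

```bash
python3 - <<'E'
from h import *
d=np.load("w2.npz");W=d["W"];p,R,s=pose();L=(W-p)@R*1000
for v in (249,254,258,262,275,285,295,305):
    row=L[v]; k=np.where((row[:,2]<85)&(row[:,2]>-50)&(abs(row[:,1])<11)&(np.arange(640)>290)&(np.arange(640)<335))[0]
    if len(k): q=row[k]; print(v,k.min(),k.max(),"y mid",round((q[:,1].min()+q[:,1].max())/2,2),"w",round(np.ptp(q[:,1]),1),"front x",q[:,0].max().round(2),"z",q[np.argmax(q[:,0]),2].round(1))
m=(W[...,2]>.076)&(W[...,2]<.09)&(np.hypot(W[...,0]-.5355,W[...,1]-.0915)<.03)
q=L[m];print("bore in tool",cv2.minEnclosingCircle(q[:,:2].astype(np.float32))[0])
a=d["im"]
m=(W[...,2]>.045)&(W[...,2]<.07)&(np.hypot(W[...,0]-.533,W[...,1]-.0935)<.04)&(W[...,0]>.55)
q=W[m].mean(0)-[.5332,.0934,0];print("stub yaw",np.degrees(np.arctan2(q[1],q[0])),q,m.sum())
E
```

```text
249 304 318 y mid -0.54 w 8.8 front x 2.21 z 62.2
254 304 319 y mid -0.18 w 9.1 front x 2.42 z 51.2
258 303 319 y mid -0.57 w 9.4 front x 2.42 z 43.6
262 303 334 y mid 2.32 w 14.8 front x 14.2 z 0.1
275 302 334 y mid 2.57 w 14.4 front x 8.39 z -0.7
285 293 334 y mid 0.5 w 18.4 front x 7.49 z -10.6
295 291 334 y mid 0.35 w 18.7 front x 7.32 z -21.0
305 291 334 y mid 0.28 w 17.4 front x 7.49 z -31.0
bore in tool (41.58197784423828, -2.604917049407959)
stub yaw -1.6757633200359843 [ 0.02385488 -0.0006979   0.06567456] 369
```

arm_command --jaw '[14,14,14,14,14,14,14,14,14,14,14,14]' --newtons 8 --travel '[[25,-2.2,0],[44,-2.2,0],[44,-2.2,10],[44,-2.2,25],[44,-2.2,32],[44,-2.2,34],[44,-2.2,36],[44,-2.2,38],[44,-2.2,40],[44,-2.2,42],[44,-2.2,43],[44,-2.2,43]]' --turn '[[0,0,0],[0,0,0],[0,0,0],[0,0,0],[0,0,0],[0,0,0],[0,0,0],[0,0,0],[0,0,0],[0,0,0],[0,0,0],[0,0,0]]'

```text
time: 5.55
position: [0.5347, 0.0937, 0.1508]
ee_rot: [0.0, 1.0, -0.0, -0.0]
wrist_force: [-0.7, -0.9, -0.4]
gripper_width: 0.0198
grip_force: 8.0
```

arm_command --jaw '[14,14,14,14,14,14,14,14,14]' --travel '[[0,0,2],[0,0,4],[0,0,6],[0,0,8],[0,0,10],[0,0,12],[0,0,13],[0,0,14],[0,0,14]]' --turn '[[0,0,0],[0,0,0],[0,0,0],[0,0,0],[0,0,0],[0,0,0],[0,0,0],[0,0,0],[0,0,0]]'

```text
time: 6.45
position: [0.5347, 0.0937, 0.1368]
ee_rot: [-0.0, 1.0, -0.0, -0.0]
wrist_force: [-0.4, -0.2, 0.1]
gripper_width: 0.0197
grip_force: 8.0
```

arm_command --jaw '[14,14,14,14,14,14,14,14]' --travel '[[0,0,0.6],[0,0,1.2],[0,0,1.8],[0,0,2.4],[0,0,3.0],[0,0,3.6],[0,0,4],[0,0,4]]' --turn '[[0,0,0],[0,0,0],[0,0,0],[0,0,0],[0,0,0],[0,0,0],[0,0,0],[0,0,0]]'

```text
time: 7.25
position: [0.5347, 0.0937, 0.1329]
ee_rot: [0.0, 1.0, -0.0, -0.0]
wrist_force: [-0.3, 0.4, -0.2]
gripper_width: 0.0201
grip_force: 8.0
```

arm_command --jaw '[14,14,14,14,14,14,14]' --travel '[[0,0,0.5],[0,0,1.0],[0,0,1.5],[0,0,2.0],[0,0,2.5],[0,0,3.0],[0,0,3.0]]' --turn '[[0,0,0],[0,0,0],[0,0,0],[0,0,0],[0,0,0],[0,0,0],[0,0,0]]'

```text
time: 7.95
position: [0.5347, 0.0937, 0.1298]
ee_rot: [0.0, 1.0, -0.0, -0.0]
wrist_force: [-0.2, -0.3, -1.0]
gripper_width: 0.0196
grip_force: 8.0
```

```bash
python3 -c "
from h import *
p,R,s=pose();print(p,s['wrist_force'],s['time'])"
```

```text
[0.53466597 0.09368918 0.12983661] [-0.16091872 -0.26037968 -1.01743291] 7.95
```

Depth so far is 28 mm, with no contact.

arm_command --jaw '[14,14,14,14,14,14,14]' --travel '[[0,0,0.5],[0,0,1.0],[0,0,1.5],[0,0,2.0],[0,0,2.5],[0,0,3.0],[0,0,3.0]]' --turn '[[0,0,0],[0,0,0],[0,0,0],[0,0,0],[0,0,0],[0,0,0],[0,0,0]]'

```text
time: 8.65
position: [0.5347, 0.0937, 0.1268]
ee_rot: [0.0, 1.0, -0.0, -0.0]
wrist_force: [0.7, 0.2, -0.7]
gripper_width: 0.0199
grip_force: 8.0
```

arm_command --jaw '[14,14,14,14,14,14,14]' --travel '[[0,0,0.5],[0,0,1.0],[0,0,1.5],[0,0,2.0],[0,0,2.5],[0,0,3.0],[0,0,3.0]]' --turn '[[0,0,0],[0,0,0],[0,0,0],[0,0,0],[0,0,0],[0,0,0],[0,0,0]]'

```text
time: 9.35
position: [0.5347, 0.0937, 0.1238]
ee_rot: [0.0, 1.0, -0.0, -0.0]
wrist_force: [-0.2, -0.6, -1.6]
gripper_width: 0.0199
grip_force: 8.0
```

Depth so far is 34 mm.

arm_command --jaw '[14,14,14,14,14,14]' --travel '[[0,0,0.5],[0,0,1.0],[0,0,1.5],[0,0,2.0],[0,0,2.5],[0,0,2.5]]' --turn '[[0,0,0],[0,0,0],[0,0,0],[0,0,0],[0,0,0],[0,0,0]]'

```text
time: 9.95
position: [0.5347, 0.0936, 0.1213]
ee_rot: [0.0, 1.0, -0.0, -0.0]
wrist_force: [-0.6, -0.1, -0.5]
gripper_width: 0.0196
grip_force: 8.0
```

arm_command --jaw '[14,14,14,14,14,14]' --travel '[[0,0,0.5],[0,0,1.0],[0,0,1.5],[0,0,2.0],[0,0,2.5],[0,0,2.5]]' --turn '[[0,0,0],[0,0,0],[0,0,0],[0,0,0],[0,0,0],[0,0,0]]'

```text
time: 10.55
position: [0.5347, 0.0937, 0.1188]
ee_rot: [-0.0, 1.0, -0.0, -0.0]
wrist_force: [0.2, -0.4, -1.1]
gripper_width: 0.02
grip_force: 8.0
```

arm_command --jaw '[14,14,14,14,14,14]' --travel '[[0,0,0.5],[0,0,1.0],[0,0,1.5],[0,0,2.0],[0,0,2.5],[0,0,2.5]]' --turn '[[0,0,0],[0,0,0],[0,0,0],[0,0,0],[0,0,0],[0,0,0]]'

```text
time: 11.15
position: [0.5347, 0.0937, 0.1163]
ee_rot: [0.0, 1.0, -0.0, -0.0]
wrist_force: [-0.6, -0.3, -1.1]
gripper_width: 0.0199
grip_force: 8.0
```

arm_command --jaw '[14,14,14,14,14,14]' --travel '[[0,0,0.5],[0,0,1.0],[0,0,1.5],[0,0,2.0],[0,0,2.5],[0,0,2.5]]' --turn '[[0,0,0],[0,0,0],[0,0,0],[0,0,0],[0,0,0],[0,0,0]]'

```text
time: 11.75
position: [0.5347, 0.0937, 0.1138]
ee_rot: [0.0, 1.0, -0.0, -0.0]
wrist_force: [-1.1, 0.0, -0.3]
gripper_width: 0.0199
grip_force: 8.0
```

arm_command --jaw '[14,14,14,14,14,14]' --travel '[[0,0,0.5],[0,0,1.0],[0,0,1.5],[0,0,2.0],[0,0,2.5],[0,0,2.5]]' --turn '[[0,0,0],[0,0,0],[0,0,0],[0,0,0],[0,0,0],[0,0,0]]'

```text
time: 12.35
position: [0.5346, 0.0937, 0.1113]
ee_rot: [-0.0, 1.0, -0.0, -0.0]
wrist_force: [0.1, -0.2, -0.5]
gripper_width: 0.0201
grip_force: 8.0
```

arm_command --jaw '[14,14,14,14,14,14]' --travel '[[0,0,0.5],[0,0,1.0],[0,0,1.5],[0,0,2.0],[0,0,2.5],[0,0,2.5]]' --turn '[[0,0,0],[0,0,0],[0,0,0],[0,0,0],[0,0,0],[0,0,0]]'

```text
time: 12.95
position: [0.5347, 0.0937, 0.1088]
ee_rot: [0.0, 1.0, -0.0, -0.0]
wrist_force: [0.3, 0.3, -0.6]
gripper_width: 0.02
grip_force: 8.0
```

arm_command --jaw '[14,14,14,14,14]' --travel '[[0,0,0.5],[0,0,1.0],[0,0,1.5],[0,0,2.0],[0,0,2.0]]' --turn '[[0,0,0],[0,0,0],[0,0,0],[0,0,0],[0,0,0]]'

```text
time: 13.45
position: [0.5347, 0.0937, 0.1068]
ee_rot: [-0.0, 1.0, -0.0, -0.0]
wrist_force: [-0.5, -0.6, -0.8]
gripper_width: 0.0202
grip_force: 8.0
```

arm_command --jaw '[14,14,14,14,14]' --travel '[[0,0,0.5],[0,0,1.0],[0,0,1.5],[0,0,2.0],[0,0,2.0]]' --turn '[[0,0,0],[0,0,0],[0,0,0],[0,0,0],[0,0,0]]'

```text
time: 13.95
position: [0.5351, 0.0937, 0.1053]
ee_rot: [-0.0, 1.0, -0.0, 0.0]
wrist_force: [-1.4, -0.9, 6.6]
gripper_width: 0.0196
grip_force: 8.0
```

```bash
python3 - <<'E'
from h import *
im,W=cloud("scene"); cv2.imwrite("pics/s2.png",cv2.resize(im[130:280,270:430],None,fx=4,fy=4,interpolation=cv2.INTER_CUBIC))
print(pose()[2]["wrist_force"])
E
```

```text
[-1.5073064   0.28650048  6.31254137]
```

View pics/s2.png

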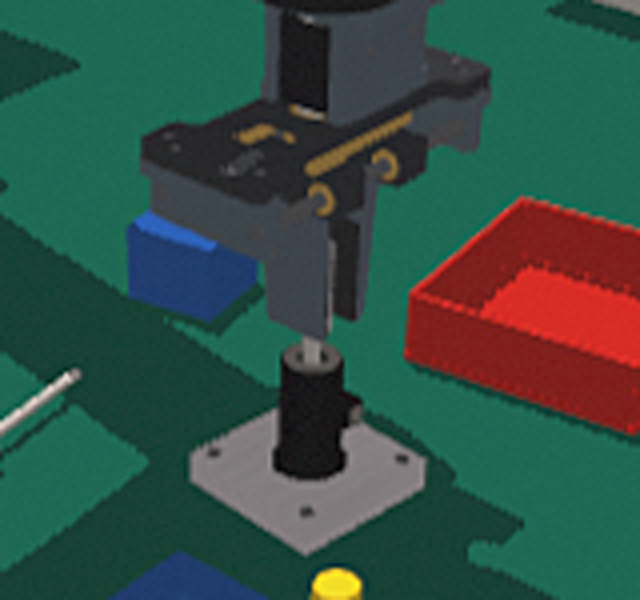

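The rod bottomed at about 52 mm with 6.4 N. The crop shows plain steel at the face (312,350) with the red ring down inside the bore, so it's a good part. I'll ease off slightly and rest.

arm_command --jaw '[14,14,14,14,14,14,14,14,14,14]' --travel '[[0,0,-0.2],[0,0,-0.2],[0,0,-0.2],[0,0,-0.2],[0,0,-0.2],[0,0,-0.2],[0,0,-0.2],[0,0,-0.2],[0,0,-0.2],[0,0,-0.2]]' --turn '[[0,0,0],[0,0,0],[0,0,0],[0,0,0],[0,0,0],[0,0,0],[0,0,0],[0,0,0],[0,0,0],[0,0,0]]'

```text
time: 15.0
position: [0.535, 0.0937, 0.1053]
ee_rot: [-0.0, 1.0, -0.0, 0.0]
wrist_force: [0.6, 0.6, 5.6]
gripper_width: 0.0195
grip_force: 8.0
```

arm_command --jaw '[14,14,14,14,14,14,14,14,14]' --newtons 15 --travel '[[0,0,-0.5],[0,0,-5],[0,0,-15],[0,0,-30],[0,0,-45],[0,0,-60],[0,0,-75],[0,0,-90],[0,0,-90]]' --turn '[[0,0,0],[0,0,0],[0,0,0],[0,0,0],[0,0,0],[0,0,0],[0,0,0],[0,0,0],[0,0,0]]'

```text
time: 15.9
position: [0.5357, 0.0937, 0.1974]
ee_rot: [-0.0, 1.0, -0.0, 0.002]
wrist_force: [-0.5, -0.8, -1.0]
gripper_width: 0.0193
grip_force: 15.0
```

```bash
python3 -c "
from h import *
go(.5988,-.0725,.195,0);print(pose()[0])
im,W=cloud('top')
v,u=np.mgrid[:480,:640]
m=(v>225)&(v<285)&(u>245)&(u<305)&(W[...,2]<.09);k=m&(W[...,2]>.072);q=W[k];print(q.mean(0),k.sum())
"
```

```text
travel [ 63.1 166.2   2.6] turn [-0.01 -0.2  -0.02] q [ 0.06  0.4   1.57 -0.    1.17  1.63] t 15.9
[0.53571806 0.09373763 0.19738175]
[nan nan nan] 0<string>:6: RuntimeWarning: Mean of empty slice.
  ret = um.true_divide(
```

arm_command --jaw '[14,14,14,14,14,14,14,14]' --travel '[[15,40,0],[30,80,0],[45,120,0],[58,155,0],[63.8,166.2,0],[63.8,166.2,0],[63.8,166.2,0],[63.8,166.2,0]]' --turn '[[0,0,0],[0,0,0],[0,0,0],[0,0,0],[0,0,0],[0,0,0],[0,0,0],[0,0,0]]'

```text
time: 16.75
position: [0.5978, -0.0713, 0.1949]
ee_rot: [-0.0, 1.0, 0.0, -0.0]
wrist_force: [0.5, -0.4, -1.6]
gripper_width: 0.02
grip_force: 15.0
```

```bash
python3 -c "
from h import *
p0=pose()[0]
im,W=cloud('wrist')
p,R,s=pose()
print(p0,p,s['wrist_force']);go(.5988,-.0725,.195,0)
L=(W-p)@R*1000
for v in (249,254,258,285,295):
    row=L[v]; k=np.where((row[:,2]<85)&(row[:,2]>-50)&(abs(row[:,1])<11)&(np.arange(640)>290)&(np.arange(640)<335))[0]
    if len(k): q=row[k]; print(v,k.min(),k.max(),q[:,0].max().round(2),q[np.argmax(q[:,0]),2].round(1))
"
```

```text
[ 0.59784818 -0.07127963  0.19487753] [ 0.59799415 -0.07130303  0.19500471] [-0.13930736  0.00771741 -1.71749835]
travel [0.8 1.2 0. ] turn [-0.02  0.03  0.05] q [-0.22  0.48  1.43  0.    1.23  1.35] t 16.8
249 305 318 2.26 62.5
254 304 319 2.22 52.3
258 304 319 2.19 44.7
285 293 334 7.52 -10.2
295 291 334 7.44 -20.8
```

arm_command --jaw '[14,14,14,14,14,14,14,14,14,14,14,14]' --travel '[[0.8,1.2,0],[0.8,1.2,20],[0.8,1.2,40],[0.8,1.2,55],[0.8,1.2,62],[0.8,1.2,65],[0.8,1.2,68],[0.8,1.2,71],[0.8,1.2,74],[0.8,1.2,77],[0.8,1.2,80],[0.8,1.2,80]]' --turn '[[0,0,0],[0,0,0],[0,0,0],[0,0,0],[0,0,0],[0,0,0],[0,0,0],[0,0,0],[0,0,0],[0,0,0],[0,0,0],[0,0,0]]'

```text
time: 18.0
position: [0.5991, -0.0737, 0.1147]
ee_rot: [-0.0, 1.0, -0.0, -0.0]
wrist_force: [0.2, -0.5, -1.2]
gripper_width: 0.0194
grip_force: 15.0
```

arm_command --jaw '[14,14,14,14,14,14,14,14,14,14]' --travel '[[0,-0.5,4],[0,-0.5,9],[0,-0.5,14],[0,-0.5,19],[0,-0.5,24],[0,-0.5,27],[0,-0.5,28],[0,-0.5,29],[0,-0.5,30],[0,-0.5,30]]' --turn '[[0,0,0],[0,0,0],[0,0,0],[0,0,0],[0,0,0],[0,0,0],[0,0,0],[0,0,0],[0,0,0],[0,0,0]]'

```text
time: 19.0
position: [0.5993, -0.0732, 0.0851]
ee_rot: [0.0, 1.0, -0.0, 0.0]
wrist_force: [-0.3, 0.6, -0.5]
gripper_width: 0.0202
grip_force: 15.0
```

arm_command --jaw '[14,14,14,26,34,50,60,60]' --travel '[[0,0,0.4],[0,0,0.8],[0,0,0.8],[0,0,0.8],[0,0,0.8],[0,0,0.8],[0,0,0.8],[0,0,0.8]]' --turn '[[0,0,0],[0,0,0],[0,0,0],[0,0,0],[0,0,0],[0,0,0],[0,0,0],[0,0,0]]'

```text
time: 19.8
position: [0.5993, -0.0732, 0.0843]
ee_rot: [-0.0, 1.0, -0.0, 0.0]
wrist_force: [-0.2, 0.1, 0.7]
gripper_width: 0.0553
grip_force: 0.0
```

arm_command --jaw '[60,60,60,60,60,60,60,60,60,60,60,60]' --travel '[[0,0,-15],[0,0,-50],[0,0,-90],[0,0,-115],[-20,-40,-115],[-40,-80,-115],[-70,-120,-115],[-100,-155,-115],[-108,-166,-115],[-108,-166,-115],[-108,-166,-115],[-108,-166,-115]]' --turn '[[0,0,0],[0,0,0],[0,0,0],[0,0,0],[0,0,0],[0,0,0],[0,0,0],[0,0,0],[0,0,0],[0,0,0],[0,0,0],[0,0,0]]'

```text
time: 21.0
position: [0.4923, 0.092, 0.1993]
ee_rot: [0.0, 1.0, -0.001, 0.0]
wrist_force: [0.7, -0.0, -1.0]
gripper_width: 0.0602
grip_force: 0.0
```

```bash
python3 - <<'E'
from h import *
im,W=cloud("wrist"); cv2.imwrite("pics/w3.png",im)
p,R,s=pose();print(p,s["wrist_force"],s["gripper_width"])
r=np.hypot(W[...,0]-.5335,W[...,1]-.0934)
m=(W[...,2]>.076)&(W[...,2]<.09)&(r<.03)
q=W[m];c=cv2.minEnclosingCircle(q[:,:2].astype(np.float32));print(c)
for z0,z1 in((.058,.075),(.064,.075)):
    D=W[...,:2]-np.array(c[0]); rr=np.hypot(D[...,0],D[...,1])
    m=(W[...,2]>z0-.001)&(W[...,2]<z1-.005)&(rr>.0185)&(rr<.033); q=D[m]
    print(m.sum(),q.mean(0),np.degrees(np.arctan2(*q.mean(0)[::-1])),q.min(0),q.max(0))
go(.5355,.0917,.19,-5)
iS,WS=cloud("scene")
v,u=np.mgrid[:480,:640]
m=(u>300)&(u<330)&(v>230)&(v<270)&(WS[...,2]>.12)&(WS[...,2]<.14)
print("rod top",m.sum(),WS[m].mean(0),WS[m][:,2].max())
E
```

```text
[0.49219902 0.09190576 0.1992458 ] [-0.08664472 -0.37632267 -1.18418653] 0.05982204813387589
((0.532355546951294, 0.09341729432344437), 0.01658407784998417)
314 [ 0.02456159 -0.00062212] -1.4509260208132833 [ 0.01783217 -0.00660681] [0.03147181 0.00603094]
313 [ 0.02458088 -0.00064337] -1.4993002412526943 [ 0.01783217 -0.00660681] [0.03147181 0.00599792]
travel [43.3  0.1  9.3] turn [ 0.01 -0.02  4.92] q [ 0.07  0.34  1.67 -0.    1.14  1.64] t 21.05
rod top 97 [ 0.59831483 -0.07615692  0.12621811] 0.13007856222643274
```

View pics/w3.png

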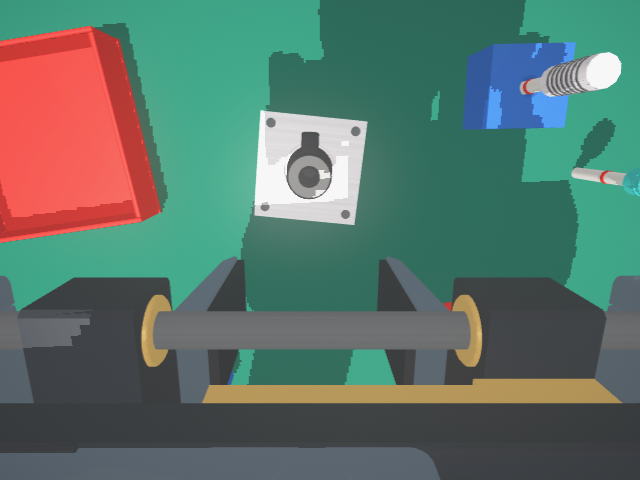

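The rod is back in its stand (ring visible at (526,88), handle upright). The housing sits in the nest at (309,172) with its yaw near -1.5°. Next I grip the barrel.

arm_command --jaw '[64,64,64,64,64,64,64,64,64]' --travel '[[20,-1.6,0],[42.8,-1.6,10],[42.8,-1.6,45],[42.8,-1.6,85],[42.8,-1.6,120],[42.8,-1.6,145],[42.8,-1.6,163],[42.8,-1.6,171],[42.8,-1.6,171]]' --turn '[[0,0,1.5],[0,0,1.5],[0,0,1.5],[0,0,1.5],[0,0,1.5],[0,0,1.5],[0,0,1.5],[0,0,1.5],[0,0,1.5]]'

```text
time: 22.0
position: [0.534, 0.0939, 0.0275]
ee_rot: [0.0, 1.0, -0.014, -0.001]
wrist_force: [0.0, -0.5, 1.2]
gripper_width: 0.0638
grip_force: 0.0
```

arm_command --jaw '[45,38,32,28,28,28,28]' --newtons 20 --travel '[[0,0,0],[0,0,0],[0,0,0],[0,0,0],[0,0,0],[0,0,0],[0,0,0]]' --turn '[[0,0,0],[0,0,0],[0,0,0],[0,0,0],[0,0,0],[0,0,0],[0,0,0]]'

```text
time: 22.7
position: [0.5344, 0.0944, 0.0288]
ee_rot: [-0.0, 1.0, -0.013, 0.0]
wrist_force: [-0.8, -1.0, 6.9]
gripper_width: 0.0329
grip_force: 20.0
```

arm_command --jaw '[28,28,28,28,28,28,28,28,28,28,28,28]' --travel '[[0,0,-5],[0,0,-20],[0,0,-50],[0,0,-90],[0,0,-130],[0,0,-145],[-10,40,-145],[-20,85,-145],[-30,130,-145],[-38,175,-145],[-46,220,-145],[-53,265,-145]]' --turn '[[0,0,0],[0,0,0],[0,0,0],[0,0,0],[0,0,0],[0,0,0],[0,0,0],[0,0,0],[0,0,0],[0,0,0],[0,0,0],[0,0,0]]'

```text
time: 23.9
position: [0.4733, -0.1707, 0.1737]
ee_rot: [0.0, 1.0, -0.013, 0.0]
wrist_force: [0.8, 0.2, -1.1]
gripper_width: 0.0333
grip_force: 20.0
```

arm_command --jaw '[28,28,28,28,28,28]' --travel '[[-7,45,0],[-13,90,0],[-18,130,0],[-20,158,0],[-20,163,0],[-20,163,0]]' --turn '[[0,0,0],[0,0,0],[0,0,0],[0,0,0],[0,0,0],[0,0,0]]'

```text
time: 24.5
position: [0.4495, -0.3319, 0.1733]
ee_rot: [-0.0, 1.0, -0.014, -0.0]
wrist_force: [1.0, 0.6, -1.4]
gripper_width: 0.0327
grip_force: 20.0
```

```bash
python3 - <<'E'
from h import *
im,W=cloud("wrist"); cv2.imwrite("pics/w4.png",im)
p,R,s=pose();print(p,s["wrist_force"],s["gripper_width"],s["time"])
r=np.hypot(W[...,0]-.495,W[...,1]+.333)
m=(W[...,2]>.002)&(W[...,2]<.009)&(r<.036); q=W[m][:,:2].astype(np.float32)
print(m.sum(),cv2.minEnclosingCircle(q),(q.min(0)+q.max(0))/2,np.ptp(q,0),W[m][:,2].mean())
for z in (.493,): go(.4953,-.333,.15,-1.5)
E
```

```text
[ 0.44966069 -0.33092851  0.17328436] [-0.01755558 -0.12816666 -0.86548017] 0.032919954350544615 24.55
2782 ((0.49264079332351685, -0.33306822180747986), 0.0246974416077137) [ 0.4924011  -0.33283412] [0.04825085 0.04850343] 0.005318503290532268
travel [45.7  0.9 23.3] turn [-0.03  0.02 -0.04] q [-0.74  0.44  1.56  0.    1.13  0.86] t 24.55
```

View pics/w4.png

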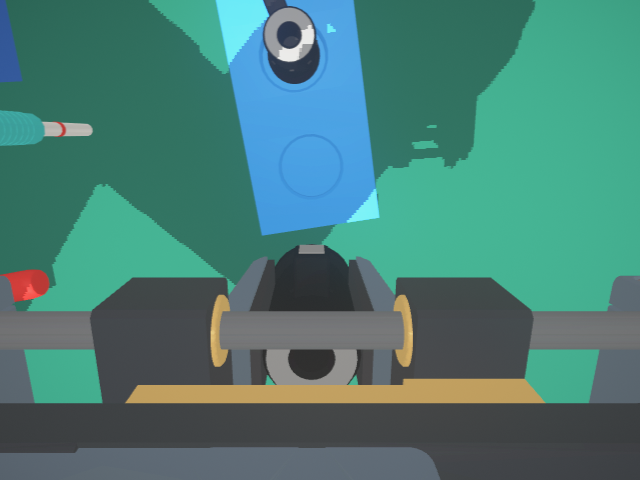

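The free pocket is at (311,166), and the housing is held upright. The pocket fit (48 mm across) matches its size. Next I lower the housing in.

arm_command --jaw '[28,28,28,28,28,28,28,28,28,28,28,28]' --travel '[[20,0.7,0],[45.2,0.7,0],[45.2,0.7,5],[45.2,0.7,40],[45.2,0.7,80],[45.2,0.7,110],[45.2,0.7,128],[45.2,0.7,138],[45.2,0.7,143],[45.2,0.7,146],[45.2,0.7,148],[45.2,0.7,148]]' --turn '[[0,0,0],[0,0,0],[0,0,0],[0,0,0],[0,0,0],[0,0,0],[0,0,0],[0,0,0],[0,0,0],[0,0,0],[0,0,0],[0,0,0]]'

```text
time: 25.75
position: [0.4952, -0.3336, 0.0258]
ee_rot: [0.0, 1.0, -0.013, 0.0]
wrist_force: [-0.2, 0.3, -0.4]
gripper_width: 0.033
grip_force: 20.0
```

arm_command --jaw '[28,28,28,28,28,28]' --travel '[[0,0,0.5],[0,0,1],[0,0,1.5],[0,0,2],[0,0,2],[0,0,2]]' --turn '[[0,0,0],[0,0,0],[0,0,0],[0,0,0],[0,0,0],[0,0,0]]'

```text
time: 26.35
position: [0.4951, -0.3335, 0.0238]
ee_rot: [0.0, 1.0, -0.013, 0.0]
wrist_force: [-1.2, 0.8, 8.1]
gripper_width: 0.0324
grip_force: 20.0
```

Contact is at the expected height, so it's seated. Release and retreat.

arm_command --jaw '[36,44,55,64,64,64,64,64,64,64,64,64]' --travel '[[0,0,0],[0,0,0],[0,0,0],[0,0,0],[0,0,0],[0,0,-10],[0,0,-40],[0,0,-80],[0,0,-120],[-20,0,-150],[-60,0,-150],[-60,0,-150]]' --turn '[[0,0,0],[0,0,0],[0,0,0],[0,0,0],[0,0,0],[0,0,0],[0,0,0],[0,0,0],[0,0,0],[0,0,0],[0,0,0],[0,0,0]]'

```text
time: 27.55
position: [0.4317, -0.3312, 0.1748]
ee_rot: [0.0, 1.0, -0.014, -0.0]
wrist_force: [0.3, 0.8, -0.7]
gripper_width: 0.0639
grip_force: 0.0
```

```bash
python3 - <<'E'
from h import *
im,W=cloud("wrist"); s,_=cloud("scene")
v,u=np.mgrid[:480,:640]
m=(np.hypot(W[...,0]-.4925,W[...,1]+.333)<.03)&(W[...,2]>.065)&(W[...,2]<.085)
print(cv2.minEnclosingCircle(W[m][:,:2].astype(np.float32)),np.median(W[m][:,2]),np.ptp(W[m][:,2]),m.sum())
cv2.imwrite("pics/fin.png",cv2.resize(np.hstack([im,s]),(800,300),interpolation=cv2.INTER_AREA))
print(pose()[2]["time"])
E
```

```text
((0.4928346276283264, -0.33368781208992004), 0.016535909846425056) 0.07543804414681228 0.013323746055778019 1765
27.65
```

View pics/fin.png

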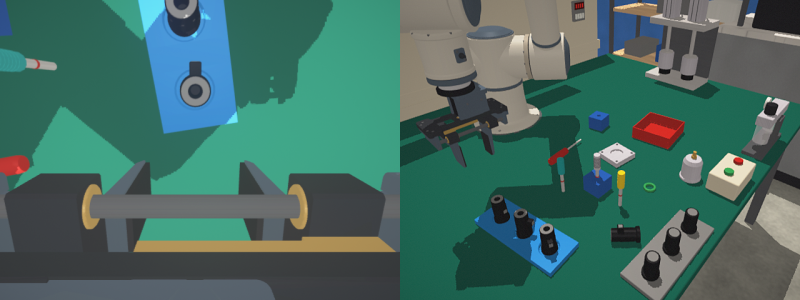

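The housing stands upright in the pocket (195,90 in the left half), the rod is in its stand (597,165 in the right half), and the rest is unmoved.

```bash
python3 -c "
from rig import bot
print(bot.close_job())"
```

```text
the job is handed in; nothing more can be done
None
```

The bore measured about 52 mm deep, so the housing passes: it now stands upright in the tray's free pocket, the rod is back in its stand, and the job was handed in at about 28 s.

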